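# Put the sharpening stone away in its propped-open case

## Task

Put the sharpening stone away in its wooden case: raise the lid and prop it well open by swinging the case's folding stay up under it, let go of both, and lay the stone flat in the compartment that has the cork liner while the lid stands propped. Then fold the stay fully back down and close the lid completely. Leave the steel block in the other compartment, and do not push over or shift the other things on the bench.

Things in the scene. Friction and masses are not known exactly. Their poses are not given: they have to be found in the camera images.
- case: light wooden case fixed to the bench, 170 (x) x 215 (y) x 60 mm high, 8 mm lid on top; walls and floor 5 mm. Origin: centre of its underside; z up; -x is its front (handle, towards the robot), +x the hinge side. A 5 mm wall along x at y = 0, top at z = 50 mm, leaves two compartments, each 160 x 100 mm inside, centred at y = +52.5 and -52.5 mm.
- lid (a joint): lid hinge, rad: 0 shut, grows as the front edge rises, stop at 1.45; axis along the case's y. Soft-close damper, 3 N m s/rad (about 8 N at the handle at 0.12 m/s): let go, the lid never stays up by itself but sinks slowly (about 0.07 rad/s times the cosine of its angle) unless the stay holds it.
- lid_hinge (a point): on the lid's hinge axis at the middle of its width: case frame (+85, 0, 64) mm.
- lid_handle (a point): middle of the lid's steel handle, a round bar 12 mm thick and 110 mm long along the case's y, held by two arms 42 mm in front of the lid's edge, 214 mm from the hinge axis, level with the lid (case frame (-129, 0, 64) mm when closed); fingers fit on both sides of the bar.
- stay (a joint): folding stay, a steel rod outside the case's -y side, rad: 0 folded (rod points to the front), grows as its free end swings up and back, stop at 1.80; axis along the case's y. Stiff pivot (0.3 N m): stays where put. Raised, it carries a ledge on the lid's -y edge; at 1.8 it holds the lid at about 1.37, at 1.7 at 1.25, at 1.5 at 1.05.
- stay_hinge (a point): the stay's pivot: case frame (+30, -118.5, 30) mm. The stay is 10 mm thick and 125 mm long from the pivot to its cross pin.
- stay_pin (a point): grip point on the stay's round cross pin (12 mm thick, standing out 80 mm to the case's -y from the rod's free end); this point is 52 mm out from the rod, 125 mm from the pivot: case frame (-95, -170.5, 30) mm when folded.
- liner: cork liner, 152 x 94 x 3 mm, fixed on the floor of one of the two compartments (either one); origin: centre of its underside, 5 mm above the case's underside; axes as the case's.
- oil_stone: grey sharpening stone, plain slab 45 (its x) x 125 (its y) x 22 mm, 0.34 kg, starts lying flat on the bench; origin: centre of its underside. In the compartment its long side must run along the case's x (either way round).
- steel_block: polished square steel block 68 x 68 x 19 mm, lying in the other compartment; origin: centre of its underside.
- ring_clamp: bystander: wooden hand clamp, 27 x 150 (its y) x 27 mm, lying on the bench; origin: centre of its underside.
- wax_stick: bystander: bar of carving wax 20 x 100 (its y) x 20 mm, lying on the bench; origin: centre of its underside.
- pickle_jar: bystander: standing glass jar, 69 mm across, 98 mm high; origin: centre of its underside.
- doming_block: bystander: brass-coloured block with hollows, 48 mm cube; origin: centre of its underside.
- vial: bystander: standing green bottle, 36 mm across, 71 mm high; origin: centre of its underside.

How it is judged:
By the outcome, as a careful person would: the job done as asked, in the order asked, and still so for the second after the job is handed in, with the robot touching nothing.
It also fails if it takes over 72 s, if anything falls off the work surface, if the arm or the gripper's body presses on something with over 40 N, if the wrist force passes 120 N, or if a joint passes its speed limit or range.

## Robot

A 6-joint arm with a two-finger parallel gripper is mounted at the origin on a cart in front of the work surface, level with it; the furniture and walls round the work are solid. World frame = base frame: x ahead of the robot, y to its left, z up, the work surface at z = 0. Lengths are in m, angles in rad, forces in N, time in s.
With the tool pointing down it reaches from about 0.275 to 1 m from the base axis. Payload 8.4 kg.
Tool frame: the origin (TCP) lies midway between the tips of the shut fingers; the grasp point (between the pads) lies 19 mm behind it; z points along the fingers, y is the line along which they close (so a half turn about z gives the same grasp; the last joint's range is limited). The gripper opens to 85 mm and grips with 20 to 120 N. Pads are 22 mm wide; open, the fingers measure 114 mm over their backs; the gripper's body (76 mm by 85 mm) begins 54 mm behind the grasp point. The pads swing forward as they close: fully open they stand 13 mm farther back than shut.
Start: joints at [1.113, 0.353, 1.633, -0, 1.155, -0.002], TCP at [0.275, 0.561, 0.231] pointing down, gripper open.
Joint ranges: [-2.63, 2.63], [-0.92, 2.1], [0.06, 2.66], [-1.3, 4.44], [0, 2.69], [-3.02, 3.02]. Speed limits (rad/s): [2.22, 2.22, 2.79, 3.14, 3.14, 3.14].

## Interface

Orientations are given as a unit quaternion [x, y, z, w].
In Python, from workcell import bot, claw, kinematics, optics, ticket, spotter gives the robot as it stands. Calls block until the motion is done:
- bot.reach(position, orientation): joint-space move of the TCP to a pose.
- bot.servo_line(position, ori=None, velocity=0.15): straight line of the TCP; ori=None keeps the orientation; velocity is the mean speed in m/s.
- bot.goto_joints(angles): joint-space move.
- claw.move_gripper(opening, strength=None): finger opening in m; strength is the grip in N (None keeps the last); returns when the fingers have stopped.
- bot.dwell(seconds).
- kinematics.solve_ik(position, orientation): joint angles nearest the present ones, or None.
- optics.read_camera(name): name is "scene" or "top" or "wrist"; returns a dict with "frame" (480x640x3 uint8, red, green, blue), "intrinsics" (3x3 intrinsics, pixels), "dist" ([k1, k2, p1, p2, k3] as OpenCV has them; the pictures are not rectified), "view" (4x4, takes a point from world to camera coordinates). Camera axes: x right, y down, z forward; pixel columns grow to the right and rows downward; lengths in m; the calibration is good to about 2 mm. A picture is of the moment at which its call begins. There is no depth.
A pose or a line that the arm cannot do raises bot.IKError and nothing moves.
- ticket.hand_in(): hands the job in; it is judged then, once.
Trained networks look in a picture, given as the dict that the camera call returned (one of the last four; its "shot" number tells which), for a name from the list of things; names that differ only in an ending like _2 or _b are one class to them, and where a whole thing is asked for, a point or a joint stands for the part that bears it (a point fixed in the world has none). Each returns a list of dicts, best first, with "score" (0 to 1); they miss things now and then, are a little off and sometimes report something else, mostly with a low value. They report only what shows in the picture. A call takes as long as a camera call.
- spotter.silhouettes(picture, thing): "mask" (480x640 bool, what is visible of it) and "uv" ([column, row] in pixels, amid what is visible of it).
Readings, each from a call of its own:
- bot.read_time_s(): time.
- bot.read_joint_pos(): joint angles.
- bot.read_joint_vel(): joint speeds.
- bot.read_joint_efforts(): joint torques, N m.
- bot.read_position(): TCP position.
- bot.read_orientation(): TCP orientation.
- bot.read_wrist_force(): force on the tool from outside, world axes, zero at the start.
- bot.read_ft_torque(): the same for the moment, N m.
- bot.read_gripper_width(): finger opening in m.
- bot.read_grip_force(): force on a finger pad.
Only numpy, scipy, OpenCV 4.12 (cv2) and the standard library are available. Lean on these libraries where they do the work, as an engineer would, in place of code of your own. Each camera call takes 0.05 s, during which the arm holds its last target. There are 200 camera calls.

## Working session

There is one attempt and no reset: what is moved stays moved. The work goes in short steps, each a Python script; the robot and the scene stay as the last script left them, time stands still between calls to the robot, and variables do not carry over. Pictures are saved under pics/ and viewed, at most 10 in all, crops included, and the job is handed in when it is done.

```bash
ls; mkdir -p pics; cat > h.py <<'E'
import numpy as np, cv2
from scipy.spatial.transform import Rotation as R
from workcell import bot, claw, kinematics, optics, ticket, spotter
def ray(p,uv):
    n=cv2.undistortPoints(np.array(uv,float).reshape(-1,1,2),np.array(p["intrinsics"]),np.array(p["dist"])).reshape(-1,2)
    V=np.array(p["view"]);Rm=V[:3,:3];c=-Rm.T@V[:3,3]
    return c,np.c_[n,np.ones(len(n))]@Rm
def onplane(p,uv,z):
    c,d=ray(p,uv);return c+d*((z-c[2])/d[:,2])[:,None]
def proj(p,X):
    V=np.array(p["view"]);
    return cv2.projectPoints(np.array(X,float).reshape(-1,1,3),cv2.Rodrigues(V[:3,:3])[0],V[:3,3],np.array(p["intrinsics"]),np.array(p["dist"]))[0].reshape(-1,2)
def save(p,n): cv2.imwrite(f"pics/{n}.png",p["frame"][:,:,::-1])
E
python3 - <<'E'
from h import *
for n in("top","scene"):
    p=optics.read_camera(n);save(p,n+"0")
    V=np.array(p["view"]);print(n,-V[:3,:3].T@V[:3,3])
    for t in["case","lid_handle","stay_pin","oil_stone","ring_clamp","wax_stick","pickle_jar","doming_block","vial"]:
        for r in spotter.silhouettes(p,t)[:2]:
            m=r["mask"].astype(np.uint8)
            c=max(cv2.findContours(m,0,1)[0],key=cv2.contourArea).reshape(-1,2)
            q=onplane(p,c,{"case":.068}.get(t,.02))
            print(t,round(r["score"],2),r["uv"],int(m.sum()),np.round(cv2.boxPoints(cv2.minAreaRect(q[:,:2].astype(np.float32))),3).tolist())
print(bot.read_time_s(),bot.read_orientation())
E
```

```text
pics
workcell.py
top [ 0.47047765 -0.05914185  1.27630073]
case 0.63 [251.1, 237.7] 7832 [[0.41100001335144043, 0.23600000143051147], [0.460999995470047, -0.07100000232458115], [0.6869999766349792, -0.03400000184774399], [0.6380000114440918, 0.27300000190734863]]
lid_handle 0.78 [244.1, 239.5] 7474 [[0.41100001335144043, 0.25200000405311584], [0.44600000977516174, 0.004999999888241291], [0.6759999990463257, 0.03700000047683716], [0.6399999856948853, 0.2849999964237213]]
stay_pin 0.71 [308.1, 265.2] 261 [[0.45500001311302185, -0.04699999839067459], [0.5009999871253967, -0.06599999964237213], [0.5389999747276306, 0.028999999165534973], [0.49399998784065247, 0.04699999839067459]]
oil_stone 0.97 [453.8, 278.5] 996 [[0.41600000858306885, -0.3970000147819519], [0.46000000834465027, -0.4129999876022339], [0.5040000081062317, -0.2930000126361847], [0.46000000834465027, -0.2770000100135803]]
oil_stone 0.74 [247.5, 239.3] 7441 [[0.4099999964237213, 0.25099998712539673], [0.44600000977516174, 0.004000000189989805], [0.6759999990463257, 0.03799999877810478], [0.640999972820282, 0.284000009298324
[... 2740 characters left out ...]
8142]]
pickle_jar 0.59 [414.6, 344.4] 1311 [[0.46799999475479126, -0.47999998927116394], [0.5130000114440918, -0.5320000052452087], [0.6439999938011169, -0.4189999997615814], [0.5989999771118164, -0.367000013589859]]
doming_block 0.62 [375.1, 248.4] 451 [[0.671999990940094, -0.11500000208616257], [0.7160000205039978, -0.16300000250339508], [0.8119999766349792, -0.07400000095367432], [0.7680000066757202, -0.026000000536441803]]
vial 0.74 [203.6, 232.3] 228 [[0.3610000014305115, 0.24799999594688416], [0.38999998569488525, 0.23100000619888306], [0.4569999873638153, 0.35199999809265137], [0.42800000309944153, 0.36800000071525574]]
1.0 [2.25928101e-01 9.74143979e-01 2.37053177e-05 2.75695850e-06]
```

```bash
python3 - <<'E'
import cv2
a=cv2.imread("pics/top0.png")[120:340,110:560]; b=cv2.imread("pics/scene0.png")[140:400,160:480]
cv2.imwrite("pics/topc.png",cv2.resize(a,(800,391)));cv2.imwrite("pics/scenec.png",cv2.resize(b,(738,600)))
E
```

```text
(no output)
```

View pics/topc.png

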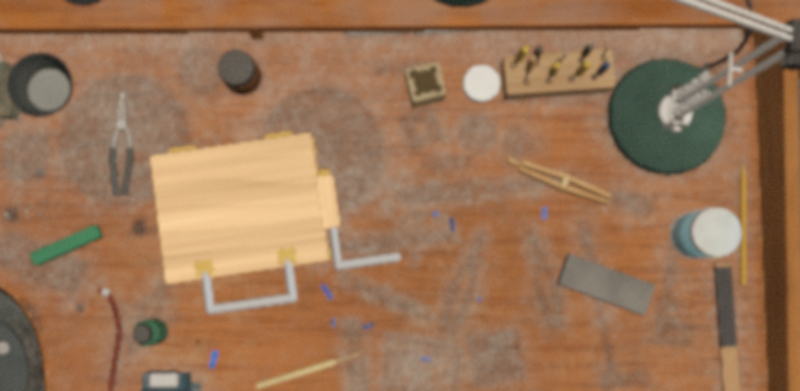

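View pics/scenec.png

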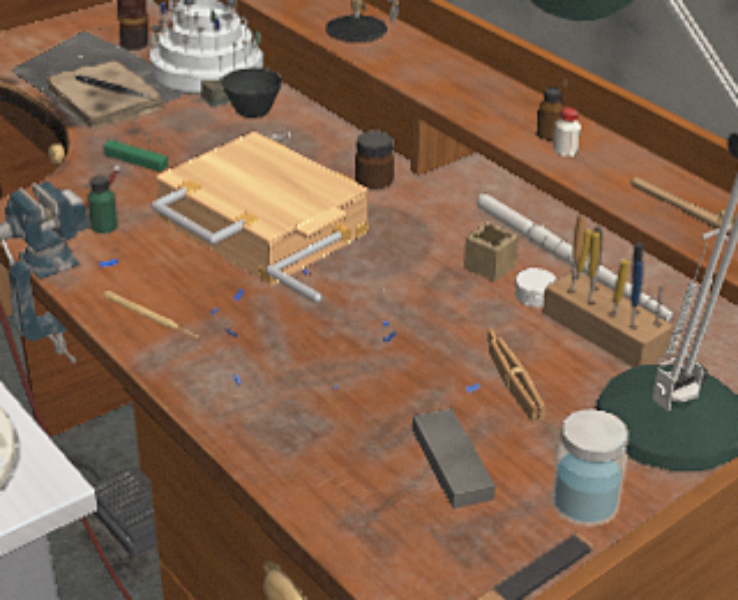

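The top crop shows the case: lid corners at (152,157), (310,133), (330,258) and (167,283), handle bar from (209,310) to (296,298), and stay pin from (338,267) to (400,258). The grey stone is at (605,284). In the scene view the stay is folded on the −y side and the space around stone and case is clear.

```bash
cat >> h.py <<'E'
import json,os
if os.path.exists("pose.json"): CX,CY,CT,SX,SY,ST=json.load(open("pose.json"))
def W(x,y,z,p=None):
    a,b,t=p if p is not None else (CX,CY,CT)
    return np.array([a+x*np.cos(t)-y*np.sin(t),b+x*np.sin(t)+y*np.cos(t),z])
def Q(phi):
    y=np.array([np.cos(phi),np.sin(phi),0]);z=np.array([0,0,-1.])
    return R.from_matrix(np.c_[np.cross(y,z),y,z]).as_quat()
def lidpt(a,dz=0): return W(.085-.214*np.cos(a),0,.064+.214*np.sin(a)-.019+dz)
def stpt(a,dz=0): return W(.030-.125*np.cos(a),-.1705,.030+.125*np.sin(a)-.019+dz)
E
python3 - <<'E'
from h import *
from scipy.optimize import least_squares
ps={n:optics.read_camera(n) for n in("top","scene")}
L=[((.085,.1075,.068),(152,157)),((.085,-.1075,.068),(310,133)),((-.085,-.1075,.068),(330,258)),((-.085,.1075,.068),(167,283)),
((-.129,.052,.064),(209,309)),((-.129,-.052,.064),(296,297)),((-.095,-.1985,.03),(399,258)),((-.095,-.1185,.03),(338,266))]
S=[((.085,.1075,.068),(253,133)),((.085,-.1075,.068),(367,187)),((-.129,.052,.064),(156,207)),((-.129,-.052,.064),(212,240)),((-.095,-.1985,.03),(317,296)),((-.095,-.1185,.03),(267,272))]
s1=450/800;s2=320/738
X=[np.array([k for k,_ in l]) for l in(L,S)]
T=[np.array([v for _,v in L])*s1+[110,120],np.array([v for _,v in S])*s2+[160,140]]
def f(p):return np.concatenate([(proj(ps[n],[W(*k,p=p) for k in X[i]])-T[i]).ravel() for i,n in enumerate(("top","scene"))])
r=least_squares(f,[.55,.13,.14],loss="soft_l1");print(r.x,np.round(f(r.x).reshape(-1,2),1).tolist())
# stone: fit box silhouettes in both cameras
ms={n:spotter.silhouettes(ps[n],"oil_stone")[0]["mask"] for n in ps}
def hull(p,s):
    c=[W(x,y,z,s) for x in(-.0225,.0225) for y in(-.0625,.0625) for z in(0,.022)]
    m=np.zeros((480,640),np.uint8);q=cv2.convexHull(proj(p,c).astype(np.float32))
    cv2.fillConvexPoly(m,np.round(q*16).astype(np.int32),1,shift=4);return m>0
from scipy.optimize import minimize
g=lambda s:-sum((hull(ps[n],s)&ms[n]).sum()/(hull(ps[n],s)|ms[n]).sum() for n in ps)
o=minimize(g,[.46,-.345,-.35],method="Nelder-Mead",options=dict(initial_simplex=[[.46,-.345,-.35],[.467,-.345,-.35],[.46,-.338,-.35],[.46,-.345,-.28]]))
print(o.x,o.fun)
json.dump(list(r.x)+list(o.x),open("pose.json","w"))
print(bot.read_time_s())
E
```

```text
[0.56232334 0.14798891 0.14500514] [[-0.2, -0.3], [0.5, -0.2], [-0.6, 0.5], [0.4, -0.0], [3.0, 0.5], [-2.1, 0.7], [-0.4, -0.7], [1.1, -0.3], [-0.1, -1.2], [-0.1, 0.1], [-0.0, -0.5], [-0.6, -1.0], [-0.3, 1.3], [1.1, -0.1]]
[ 0.46021892 -0.34450224 -0.36081653] -1.870411511959672
1.2
```

```bash
python3 - <<'E'
from h import *
q=Q(CT)
for pt in[lidpt(a) for a in(0,.7,1.44)]+[stpt(a) for a in(0,.9,1.8)]: print(np.round(kinematics.solve_ik(pt,q),2))
bot.reach(lidpt(0,.07),q);claw.move_gripper(.04,50)
bot.servo_line(lidpt(0),q,.15);print(bot.read_time_s(),bot.read_position(),lidpt(0))
claw.move_gripper(0,50);print(bot.read_gripper_width(),bot.read_time_s(),bot.read_wrist_force())
for a in np.linspace(0,1.44,7)[1:]:
    bot.servo_line(lidpt(a),q,.17);print(bot.read_time_s(),np.round(bot.read_position()-lidpt(a),3),np.round(bot.read_wrist_force(),1))
    if np.abs(bot.read_wrist_force()).max()>60: break
p=optics.read_camera("scene");save(p,"s1");p=optics.read_camera("top");save(p,"t1")
cv2.imwrite("pics/c1.png",np.hstack([cv2.resize(cv2.imread("pics/s1.png")[60:360,160:460],(400,400)),cv2.resize(cv2.imread("pics/t1.png")[140:340,150:350],(400,400))]))
E
```

```text
[ 0.29  0.38  2.13 -0.    0.63  0.14]
[ 0.27  0.22  1.94 -0.    0.98  0.13]
[ 0.24  0.35  1.58 -0.    1.21  0.1 ]
[-0.07  0.49  2.06 -0.    0.59 -0.22]
[-0.05  0.38  1.92 -0.    0.85 -0.2 ]
[-0.02  0.48  1.67 -0.    0.99 -0.17]
4.0583 [0.43486521 0.1293805  0.04523495] [0.43467718 0.12934873 0.045     ]
0.01048557142756729 4.4333 [ 5.13969337 -0.15389101 -0.5297428 ]
4.8833 [0.002 0.    0.001] [ 7.6  0.8 -4.2]
5.3333 [ 0.001  0.    -0.   ] [ 5.1  1.3 -2.4]
5.7833 [-0.002 -0.    -0.001] [-6.2 -1.1  5.3]
6.2333 [-0.005 -0.001 -0.   ] [-21.6  -4.1  27.2]
6.6833 [-0.001 -0.     0.003] [-14.1  -4.9  32. ]
7.1333 [ 0.001 -0.     0.002] [-1.9 -3.2 18.1]
```

View pics/c1.png

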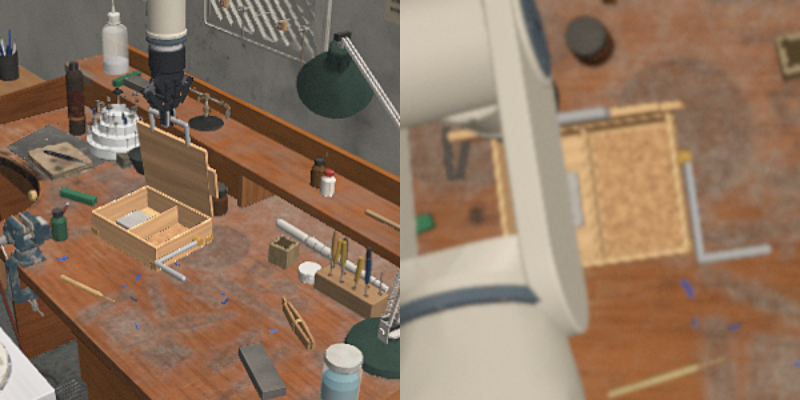

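The lid is raised with the handle held at about (175,120) in the scene crop. The cork liner is in the −y compartment (top crop (635,185)), and the steel block is in the +y one. Next is the stay.

```bash
python3 - <<'E'
from h import *
q=Q(CT)
claw.move_gripper(.036)
bot.servo_line(lidpt(1.44,.045),q,.2)
bot.reach(stpt(0,.06),q)
bot.servo_line(stpt(0),q,.15);claw.move_gripper(0,50);print(bot.read_time_s(),bot.read_gripper_width())
for a in np.linspace(0,1.8,7)[1:]:
    bot.servo_line(stpt(a),q,.17);f=bot.read_wrist_force();print(a,bot.read_time_s(),np.round(bot.read_position()-stpt(a),3),np.round(f,1))
    if np.abs(f).max()>60: break
p=optics.read_camera("scene");save(p,"s2")
cv2.imwrite("pics/c2.png",cv2.resize(p["frame"][60:360,160:460,::-1],(600,600)))
E
```

```text
10.1083 0.010378897600983684
0.3 10.475 [0.003 0.    0.002] [ 6.9  4.3 -0.2]
0.6 10.8417 [0.003 0.    0.002] [ 6.3  2.3 -0.1]
0.8999999999999999 11.2083 [ 0.    -0.     0.001] [-0.2 -1.1  6.2]
1.2 11.575 [-0.006 -0.001 -0.002] [-13.   -4.7   7.7]
1.5 11.9417 [-0.005 -0.    -0.001] [-8.5  5.1 -4.7]
1.8 12.3083 [-0.004 -0.    -0.001] [-6.2  0.1  1.4]
```

View pics/c2.png

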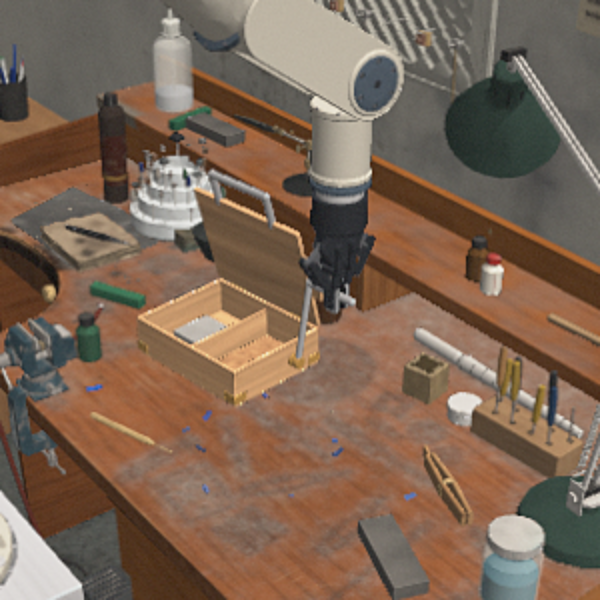

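The stay stands up under the lid, with the gripper on the pin at about (335,295), and the lid is still up. I'll push it to the stop, let go and fetch the stone.

```bash
python3 - <<'E'
from h import *
q=Q(CT)
bot.servo_line(stpt(1.83),q,.05);print(np.round(bot.read_position()-stpt(1.8),3),np.round(bot.read_wrist_force(),1))
claw.move_gripper(.036)
bot.servo_line(stpt(1.83,.06),q,.2)
# stone
u=np.array([-np.sin(ST),np.cos(ST),0]);qs=Q(ST);g=np.array([SX,SY,0])+.025*u
bot.reach(g+[0,0,.09],qs);claw.move_gripper(.075)
bot.servo_line(g+[0,0,0.001],qs,.15);print(bot.read_time_s(),bot.read_position(),bot.read_wrist_force())
claw.move_gripper(.02,70);print("w",bot.read_gripper_width(),bot.read_grip_force(),bot.read_wrist_force())
bot.servo_line(g+[0,0,.14],qs,.2);print(bot.read_gripper_width(),bot.read_time_s())
p=optics.read_camera("scene");save(p,"s3")
cv2.imwrite("pics/c3.png",cv2.resize(p["frame"][60:420,160:520,::-1],(600,600)))
pw=optics.read_camera("top");save(pw,"t3")
E
```

```text
[ 0.001  0.    -0.002] [-5.   0.5  1.6]
16.025 [ 0.46941382 -0.32138973  0.00145777] [ 0.13739827  0.33137963 -0.18623905]
w 0.04356973788056717 71.5019166469574 [-0.85873475  0.34059814  6.97675207]
0.04346313135253942 17.25
```

View pics/c3.png

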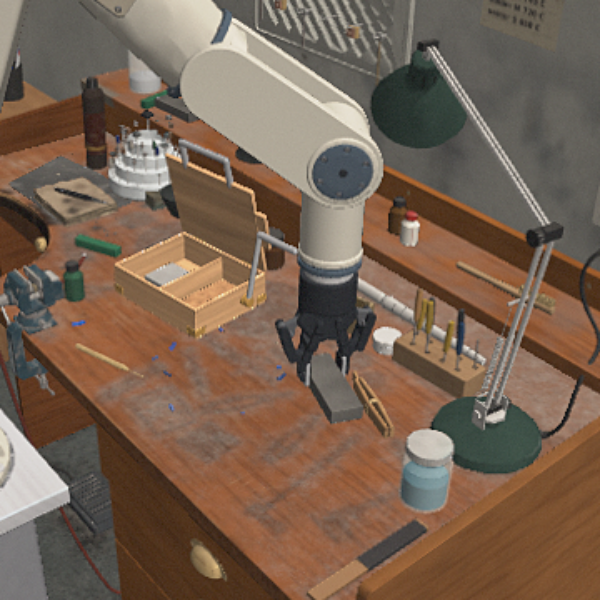

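The stone is held level at (335,385), the lid is propped on the stay, and the bench is undisturbed. Placing it now.

```bash
python3 - <<'E'
from h import *
qp=Q(CT+np.pi/2)
a=W(-.10,-.0525,.15);b=W(-.035,-.0525,.10);c=W(-.035,-.0525,.0115)
print(np.round(kinematics.solve_ik(a,qp),2))
bot.reach(a,qp);bot.servo_line(b,qp,.15)
print(bot.read_wrist_force(),bot.read_time_s())
bot.servo_line(W(-.035,-.0525,.03),qp,.15);print(bot.read_wrist_force())
bot.servo_line(c,qp,.06);print(bot.read_wrist_force(),bot.read_time_s(),bot.read_position()-c)
claw.move_gripper(.056);print(bot.read_gripper_width())
bot.servo_line(b,qp,.2);bot.servo_line(a,qp,.25);print(bot.read_time_s())
p=optics.read_camera("scene");t=optics.read_camera("top")
for n,k in(("scene",p),("top",t)):
  for th in("oil_stone","steel_block"):
    print(n,th,[(round(r["score"],2),r["uv"],int(r["mask"].sum())) for r in spotter.silhouettes(k,th)[:2]])
cv2.imwrite("pics/c4.png",np.hstack([cv2.resize(p["frame"][100:300,180:380,::-1],(400,400)),cv2.resize(t["frame"][140:340,150:350,::-1],(400,400))]))
E
```

```text
[ 0.17  0.23  2.02 -0.    0.9  -1.55]
[ 0.4006268   0.17613466 -4.0232195 ] 19.5417
[ 1.01140075 -0.44501509 -3.49155889]
[-0.02327522  3.03641565  6.28858329] 20.6167 [0.0011289  0.00042694 0.00064335]
0.05594614865672573
21.9667
scene oil_stone [(0.47, [283.7, 235.0], 221), (0.44, [256.4, 221.6], 199)]
scene steel_block [(0.66, [258.0, 223.6], 215), (0.18, [372.7, 250.7], 417)]
top oil_stone [(0.96, [268.0, 225.6], 530)]
top steel_block [(0.57, [227.5, 239.4], 643)]
```

View pics/c4.png

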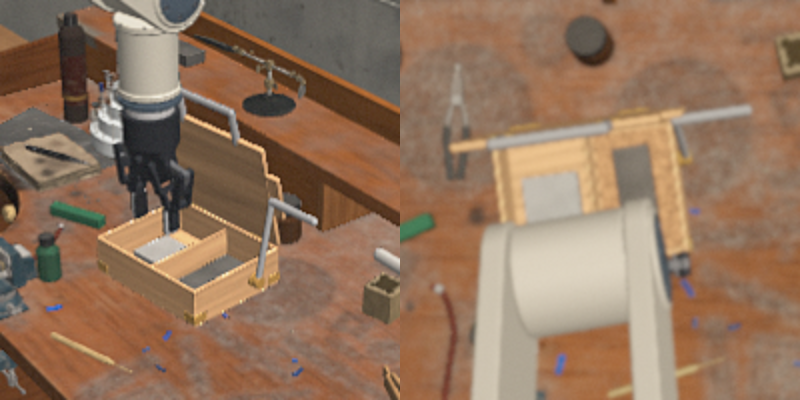

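The stone lies flat and square on the cork (scene crop (215,270), top crop (635,180)), and the steel block is untouched at (165,248). Now I'll fold the stay.

```bash
python3 - <<'E'
from h import *
q=Q(CT)
bot.servo_line(W(-.10,-.0525,.25),Q(CT+np.pi/2),.25)
bot.reach(stpt(1.8,.09),q);claw.move_gripper(.036)
bot.servo_line(stpt(1.8),q,.15);claw.move_gripper(0,50);print(bot.read_time_s(),bot.read_gripper_width())
for a in np.linspace(1.8,0,7)[1:]:
    bot.servo_line(stpt(a),q,.17);f=bot.read_wrist_force();print(round(a,1),np.round(bot.read_position()-stpt(a),3),np.round(f,1))
    if np.abs(f).max()>60: break
bot.servo_line(stpt(-.03),q,.03);print(np.round(bot.read_position()-stpt(0),3),np.round(bot.read_wrist_force(),1))
claw.move_gripper(.036);bot.servo_line(stpt(0,.07),q,.2);print(bot.read_time_s())
p=optics.read_camera("scene");save(p,"s5")
m=spotter.silhouettes(p,"lid")[0]["mask"] 
for th in np.arange(1.0,1.4,.05):
    X=[W(.085-.214*np.cos(th),y,.064+.214*np.sin(th)) for y in(-.055,.055)]
    print(round(th,2),np.round(proj(p,X)).tolist())
ys,xs=np.nonzero(m);print(xs.min(),ys[xs==xs.min()],ys.min(),xs[ys==ys.min()])
cv2.imwrite("pics/c5.png",cv2.resize(p["frame"][100:300,180:380,::-1],(600,600)))
E
```

```text
25.5 0.010188576517840508
1.5 [-0.    -0.     0.001] [-3.8 -1.  10.4]
1.2 [-0.001 -0.     0.   ] [-5.2 -1.5  5.3]
0.9 [-0.  0. -0.] [-1.3  0.4 -3.6]
0.6 [ 0.001  0.    -0.   ] [ 2.6  1.4 -5.1]
0.3 [0.002 0.    0.   ] [ 2.5  2.5 -2.4]
0.0 [0.002 0.    0.   ] [ 4.5  2.7 -1.5]
[ 0.002  0.    -0.003] [2.2 4.  9.4]
28.8583
1.0 [[276.0, 174.0], [250.0, 162.0]]
1.05 [[279.0, 171.0], [252.0, 159.0]]
1.1 [[281.0, 168.0], [255.0, 156.0]]
1.15 [[284.0, 165.0], [257.0, 154.0]]
1.2 [[286.0, 163.0], [260.0, 151.0]]
1.25 [[289.0, 161.0], [262.0, 149.0]]
1.3 [[292.0, 158.0], [265.0, 147.0]]
1.35 [[295.0, 157.0], [268.0, 145.0]]
257 [155 156 157 158 159 160] 146 [265 266 267]
```

View pics/c5.png

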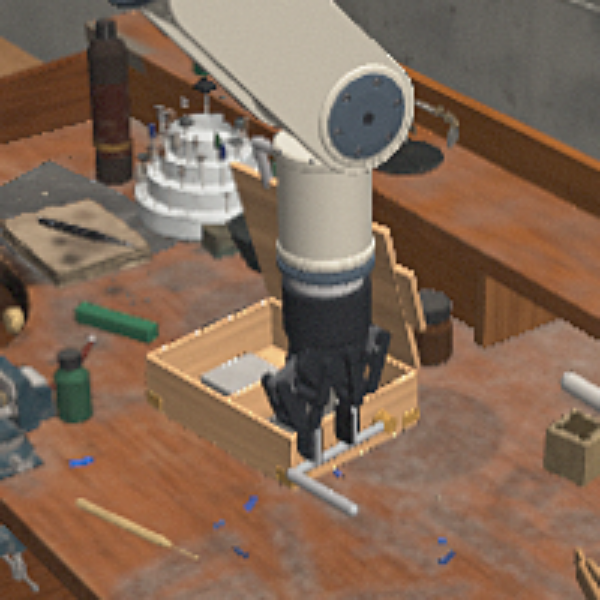

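The stay is folded and the handle's left end shows at (260,140), which puts the lid at about 1.33 rad and sinking. Now I'll take the handle and close it.

```bash
python3 - <<'E'
from h import *
q=Q(CT);a0=1.28
bot.servo_line(stpt(0,.34),q,.3)
bot.reach(lidpt(a0,.08),q);claw.move_gripper(.065)
bot.servo_line(lidpt(a0),q,.15);print(bot.read_time_s(),bot.read_wrist_force());claw.move_gripper(0,50);print(bot.read_gripper_width(),bot.read_wrist_force())
if .008<bot.read_gripper_width()<.014:
  for a in np.linspace(a0,0,7)[1:]:
    bot.servo_line(lidpt(a),q,.16);f=bot.read_wrist_force();print(round(a,2),np.round(bot.read_position()-lidpt(a),3),np.round(f,1))
    if np.abs(f).max()>70: break
  bot.servo_line(lidpt(0,-.003),q,.03);bot.dwell(.3);print(np.round(bot.read_position()-lidpt(0),3),np.round(bot.read_wrist_force(),1))
  claw.move_gripper(.036);bot.servo_line(lidpt(0,.12),q,.2)
  bot.reach([.3,.05,.3],q)
print(bot.read_time_s(),bot.read_gripper_width())
p=optics.read_camera("scene");t=optics.read_camera("top")
cv2.imwrite("pics/c6.png",np.hstack([cv2.resize(p["frame"][140:340,180:380,::-1],(400,400)),cv2.resize(t["frame"][140:340,150:350,::-1],(400,400))]))
print(np.round(proj(p,[W(-.129,y,.064) for y in(-.055,.055)]+[W(-.095,-.1985,.03)])-[180,140])*2)
E
```

```text
31.9333 [0.12583389 0.7025565  0.07441972]
0.010035541605811228 [-1.84391054 -0.39455474  5.2449642 ]
1.07 [0. 0. 0.] [0.6 0.4 1. ]
0.85 [0.001 0.    0.   ] [ 4.5  2.6 -4.9]
0.64 [0.002 0.001 0.   ] [ 8.1  2.9 -5.5]
0.43 [0.003 0.001 0.   ] [ 9.9  3.2 -5.6]
0.21 [0.003 0.001 0.   ] [ 7.8  3.  -2. ]
0.0 [0.003 0.001 0.   ] [ 6.4  4.1 -2.2]
[ 0.003  0.001 -0.002] [4.1 2.7 4.7]
37.6 0.03586523800212737
[[144. 208.]
 [ 94. 178.]
 [234. 260.]]
```

View pics/c6.png

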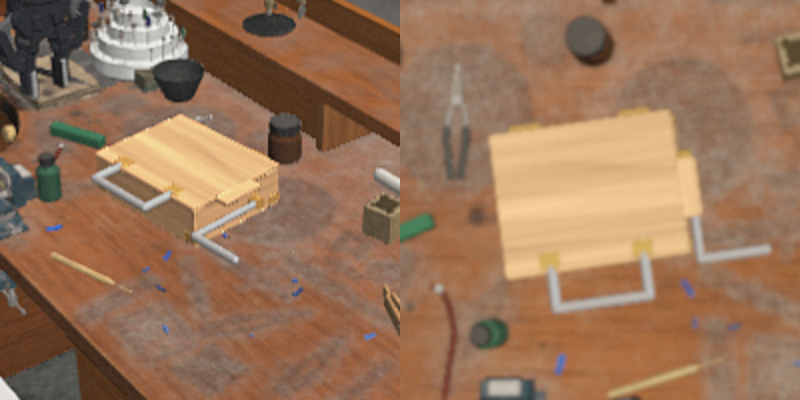

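The lid is shut and the stay folded, with handle and pin where they started ((145,207), (235,260)). A quick comparison against the first picture, then hand in.

```bash
python3 - <<'E'
from h import *
p=optics.read_camera("scene");a=cv2.imread("pics/scene0.png")[:,:,::-1]
g=lambda i:cv2.cvtColor(np.ascontiguousarray(i),cv2.COLOR_RGB2GRAY)
d=cv2.absdiff(g(a),g(p["frame"]))
r=d[190:265,225:305];print("case",r.max(),(r>25).sum(),"right side",(d[230:380,305:440]>40).sum())
print(cv2.phaseCorrelate(np.float32(g(a)[190:265,225:305]),np.float32(g(p["frame"])[190:265,225:305])))
for n in["ring_clamp","wax_stick","vial","doming_block","pickle_jar"]:print(n,spotter.silhouettes(p,n)[0]["uv"])
if (r>25).sum()<40: print(ticket.hand_in())
E
```

```text
case 93 95 right side 115
((-0.015663461424658465, 0.6292098606654832), 0.9922670577367146)
ring_clamp [382.3, 303.9]
wax_stick [218.1, 207.8]
vial [204.4, 231.6]
doming_block [274.4, 220.0]
pickle_jar [413.6, 344.1]
```

```bash
python3 - <<'E'
from h import *
p=optics.read_camera("scene");a=cv2.imread("pics/scene0.png")[:,:,::-1]
g=lambda i:np.float32(cv2.cvtColor(np.ascontiguousarray(i),cv2.COLOR_RGB2GRAY))
A,B=g(a),g(p["frame"])
for n,(y0,y1,x0,x1) in dict(stay=(225,275,270,305),lid=(195,235,235,290),handle=(220,250,222,255),casewall=(235,262,248,275),doming=(225,270,350,450),lamp=(300,380,400,480),bench=(290,330,220,300),jar=(310,370,395,435)).items():
    h=cv2.createHanningWindow((x1-x0,y1-y0),cv2.CV_32F);s,c=cv2.phaseCorrelate(A[y0:y1,x0:x1],B[y0:y1,x0:x1],h);print(n,np.round(s,2),round(c,2))
d=np.abs(A-B)>25;ys,xs=np.nonzero(d[190:280,220:310]);print(np.c_[xs+220,ys+190][::6].tolist())
E
```

```text
stay [-0.17  0.62] 0.92
lid [ 0.02 -0.02] 0.97
handle [-0.09  0.07] 0.99
casewall [0.57 0.49] 0.83
doming [-0.05  0.47] 0.98
lamp [ 0.01 -0.02] 1.0
bench [ 0.14 -0.  ] 0.98
jar [ 0.02 -0.  ] 0.99
[[304, 241], [302, 246], [298, 248], [291, 251], [286, 253], [285, 254], [284, 255], [276, 258], [281, 259], [281, 260], [278, 261], [284, 261], [284, 262], [286, 263], [287, 264], [288, 265], [290, 266], [291, 267], [293, 268], [297, 269]]
```

```bash
python3 - <<'E'
from h import *
p=optics.read_camera("scene");a=cv2.imread("pics/scene0.png")[:,:,::-1]
d=np.abs(a.astype(int)-p["frame"]).max(2)
n=(d[225:272,355:400]>25).sum();print("doming",n,"clamp",(d[278:325,365:402]>25).sum())
if n<10: print(ticket.hand_in(),bot.read_time_s())
E
```

```text
doming 0 clamp 0
the job is handed in; nothing more can be done
the job is handed in; nothing more can be done
```

The job is handed in at about 38 s on the robot's clock: the stone lies flat on the cork liner, the stay is folded, the lid is closed, the steel block is in its own compartment, and I saw no bystander moved.

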